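Put a dismantled lamp collector away in its storage boxes

ROBOT

A 6-joint arm with a two-finger parallel gripper is mounted at the origin on the work surface. World frame = base frame: x ahead of the robot, y to its left, z up, the work surface at z = 0. Lengths are in m, angles in rad, forces in N, time in s.
With the tool pointing down it reaches from about 0.325 to 0.775 m from the base axis. Payload 5.5 kg.
Tool frame: the origin (TCP) lies between the finger pads; the fingertips stand 8 mm ahead of it and the grasp point (between the pads) lies 11 mm behind it (tcp_to_tips is the distance from the TCP to the fingertips, in m); z points along the fingers, y is the direction in which the jaws open and shut (so a half turn about z gives the same grasp; the last joint's range is limited). The gripper opens to 88 mm and grips with 3 to 60 N. Pads are 20 mm wide; open, the fingers measure 115 mm over their backs; the gripper's body (75 mm by 178 mm) begins 61 mm behind the grasp point.
Start: joints at [-1.16, 0.091, 1.231, -0, 1.82, -0.057], TCP at [0.271, -0.536, 0.208] pointing down, gripper open.
Joint ranges: [-2.87, 2.87], [-0.86, 2.18], [0.17, 2.46], [-1.51, 4.65], [0.06, 2.69], [-2.65, 2.65]. Speed limits (rad/s): [2.57, 2.57, 3.01, 3.14, 3.14, 3.14].

INTERFACE

Orientations are given as a unit quaternion [w, x, y, z].
In Python, from bench import * gives the robot as it stands. Calls block until the motion is done:
- move_to(position, orientation): joint-space move of the TCP to a pose.
- move_l(position, speed=0.15, orientation=None): straight line of the TCP; orientation=None keeps the orientation; speed is the mean speed in m/s.
- movej(angles): joint-space move.
- gripper_open() and close(): open the fingers fully, or close them until they stop; the grip force is fixed at half the most.
- hold(seconds).
- inverse_kinematics(position, orientation): joint angles nearest the present ones, or None.
- state(): the state.
- get_image(name): name is "scene" or "top" or "wrist"; returns a dict with "frame" (420x560x3 uint8, blue, green, red), "depth" (420x560 float32, m along the optical axis (not along the pixel's ray), 0 where there is no reading), "camera_matrix" (3x3 intrinsics, pixels), "view" (4x4, takes a point from world to camera coordinates). Camera axes: x right, y up, looking along -z (the intrinsics and any distortion apply to the point x, -y, -z); pixel columns grow to the right and rows downward; lengths in m; the calibration is good to about 2 mm. A picture is of the moment at which its call begins.
A pose or a line that the arm cannot do raises IKError and nothing moves.
- job_done(): hands the job in, once; it reports no verdict.
The state is a dict: "time": time; "joint_pos": joint angles; "dq": joint speeds; "joint_torque": joint torques, N m; "ee_pos": TCP position; "ee_rot": TCP orientation; "ft_force": force on the tool from outside, world axes, zero at the start; "moment": the same for the moment, N m; "finger_gap": finger opening in m.
Only numpy, scipy, OpenCV 4.12 (cv2) and the standard library are available. Lean on these libraries where they do the work, as an engineer would, in place of code of your own. Each camera call takes 0.05 s, during which the arm holds its last target.

TASK

The light collector drawn from the lamp housing stands stacked on its square flange on the optical table. Take it apart from the top down, one piece at a time, and set each piece (do not drop it) right way up and flat on the floor of the well in its own open storage box: round pieces in the round wells, square pieces in the square wells, the larger piece in the larger well. Leave the spare lamp on its little stand where it is.

Things in the scene. Friction and masses are not known exactly. Their poses are not given: they have to be found in the camera images.
- cell: top piece of the stack at the start: round bare-aluminium lens cell, a cylinder 28 mm in diameter and 26 mm high with a small glass lens in its top, about 40 g. Stands loose on the filter frame. Origin: centre of its underside; z up along its axis
- frame: second piece from the top: black square filter frame, a block 36 x 36 mm and 26 mm high with a square glass pane in its top, about 70 g. Stands loose on the barrel. Origin: centre of its underside; z up, x and y along its sides
- barrel: third piece from the top: round bare-aluminium lens barrel with a knurled band, a cylinder 52 mm in diameter and 28 mm high with a large glass lens in its top, about 130 g. Stands loose on the flange's boss. Origin: centre of its underside; z up along its axis
- flange: bottom piece of the 108 mm high stack, loose on the table: black mounting flange, a square plate 68 x 68 mm and 8 mm thick, carrying in its middle a round boss 58 mm in diameter that rises from the plate to 28 mm above the flange's underside (grip it by the boss), about 150 g. Origin: centre of its underside; z up, x and y along the plate's sides
- box_cell: open white storage box, 60 x 60 mm outside, 11 mm high, fixed to the table, with one central round, 44 mm diameter well; the well's flat dark grey floor is 5 mm above the table, its rim 6 mm above the floor. Place for the small round lens cell (8 mm of play on each side). Origin: centre of the box's underside, on the table; z up, x and y along its sides
- box_frame: open white storage box, 68 x 68 mm outside, 11 mm high, fixed to the table, with one central square, 52 x 52 mm well; the well's flat dark grey floor is 5 mm above the table, its rim 6 mm above the floor. Place for the small square filter frame (8 mm of play on each side). Origin: centre of the box's underside, on the table; z up, x and y along its sides
- box_barrel: open white storage box, 84 x 84 mm outside, 11 mm high, fixed to the table, with one central round, 68 mm diameter well; the well's flat dark grey floor is 5 mm above the table, its rim 6 mm above the floor. Place for the large round lens barrel (8 mm of play on each side). Origin: centre of the box's underside, on the table; z up, x and y along its sides
- box_flange: open white storage box, 100 x 100 mm outside, 11 mm high, fixed to the table, with one central square, 84 x 84 mm well; the well's flat dark grey floor is 5 mm above the table, its rim 6 mm above the floor. Place for the square flange, sides along the well's sides (8 mm of play on each side). Origin: centre of the box's underside, on the table; z up, x and y along its sides
- spare_lamp: fragile spare arc lamp, a glass bulb with brass ends upright on a loose round aluminium stand 44 mm in diameter, 122 mm high in all; not part of the job and not to be knocked or moved. Origin: centre of the stand's underside; z up
Not all that is in view belongs to the job. Leave any blue or purple look-alike of the frame alone.

How it is judged:
On the way, in this order (a step that is already met when the one before it is completed fails the run):
1. the small round lens cell lies in its own box, released (horizontal distance between cell and box_cell below 0.009 m and z of cell in the frame of box_cell between 0.003 and 0.0075 m and angle between cell's own z axis and vertical below 0.08 rad and linear speed of cell below 0.02 m/s and contact force between cell and the fingers below 0.1 N), for 0.2 s.
2. the small square filter frame lies in its own box, released (horizontal distance between frame and box_frame below 0.012 m and z of frame in the frame of box_frame between 0.003 and 0.0075 m and angle between frame's own z axis and vertical below 0.08 rad and linear speed of frame below 0.02 m/s and contact force between frame and the fingers below 0.1 N), for 0.2 s.
3. the large round lens barrel lies in its own box, released (horizontal distance between barrel and box_barrel below 0.009 m and z of barrel in the frame of box_barrel between 0.003 and 0.0075 m and angle between barrel's own z axis and vertical below 0.08 rad and linear speed of barrel below 0.02 m/s and contact force between barrel and the fingers below 0.1 N), for 0.2 s.
4. the square flange lies in its own box, released (horizontal distance between flange and box_flange below 0.012 m and z of flange in the frame of box_flange between 0.003 and 0.0075 m and angle between flange's own z axis and vertical below 0.08 rad and linear speed of flange below 0.02 m/s and contact force between flange and the fingers below 0.1 N), for 0.2 s.
At the end, for the whole second after the job is handed in: Each piece rests released and upright (0.08 rad) on the floor of its own box's well (underside 3 to 7.5 mm above the table, centre within 9 mm of the box centre if round, 12 mm if square: anywhere in the well); the spare lamp stands upright within 15 mm of its start (all of step 1 and all of step 2 and all of step 3 and all of step 4 and distance of spare_lamp from where it was at the start of the episode below 0.015 m and angle between spare_lamp's own z axis and vertical below 0.15 rad); the robot touches nothing.
It fails at once if the small round lens cell is dropped (touching nothing and falling faster than 0.5 m/s, a fall of about 13 mm) (contact force between cell and anything else below 0.01 N and linear speed of cell above 0.5 m/s).
It fails at once if the small square filter frame is dropped (touching nothing and falling faster than 0.5 m/s, a fall of about 13 mm) (contact force between frame and anything else below 0.01 N and linear speed of frame above 0.5 m/s).
It fails at once if the large round lens barrel is dropped (touching nothing and falling faster than 0.5 m/s, a fall of about 13 mm) (contact force between barrel and anything else below 0.01 N and linear speed of barrel above 0.5 m/s).
It fails at once if the square flange is dropped (touching nothing and falling faster than 0.5 m/s, a fall of about 13 mm) (contact force between flange and anything else below 0.01 N and linear speed of flange above 0.5 m/s).
It fails at once if the spare lamp is moved by more than 15 mm or tipped (distance of spare_lamp from where it was at the start of the episode above 0.015 m or angle between spare_lamp's own z axis and vertical above 0.15 rad).
It also fails if it takes over 109 s, if anything falls off the work surface, if the arm or the gripper's body presses on something with over 40 N, if the wrist force passes 120 N, or if a joint passes its speed limit or range.

## Working session

There is one attempt and no reset: what is moved stays moved. The work goes in short steps, each a Python script; the robot and the scene stay as the last script left them, time stands still between calls to the robot, and variables do not carry over. Pictures are saved under pics/ and viewed, and the job is handed in when it is done.

```bash
ls; mkdir -p pics
cat > h.py <<'E'
from bench import *
import numpy as np, cv2
def snap(n,f):
    im=get_image(n); cv2.imwrite('pics/'+f+'.png',im['frame']); np.savez('pics/'+f+'.npz',**{k:np.asarray(v) for k,v in im.items()}); return im
def ray(im,uv,z):
    K=np.array(im['camera_matrix']);V=np.array(im['view']);R=V[:3,:3];t=V[:3,3]
    uv=np.atleast_2d(np.array(uv,float)); d=np.c_[(uv[:,0]-K[0,2])/K[0,0],-(uv[:,1]-K[1,2])/K[1,1],-np.ones(len(uv))]
    c=-R.T@t; d=d@R; s=(z-c[2])/d[:,2]; return c+d*s[:,None]
def cloud(im):
    K=np.array(im['camera_matrix']);V=np.array(im['view']);R=V[:3,:3];t=V[:3,3];D=np.array(im['depth'])
    v,u=np.indices(D.shape); P=np.stack([(u-K[0,2])/K[0,0]*D,-(v-K[1,2])/K[1,1]*D,-D],-1)
    return (P-t)@R
def load(f): return dict(np.load('pics/'+f+'.npz'))
E
python3 - <<'E'
from h import *
for n in ['scene','top','wrist']:
    im=snap(n,n+'0'); V=np.array(im['view']); print(n,-V[:3,:3].T@V[:3,3],im['camera_matrix'],[k for k in im])
print(state())
E
```

```text
pics
scene [ 1.16152642 -0.38869685  0.94284949] [[401.73670814   0.         277.70553158]
 [  0.         401.73670814 214.24048887]
 [  0.           0.           1.        ]] ['frame', 'depth', 'camera_matrix', 'view']
top [ 0.25410133 -0.02562054  1.01713868] [[408.54753242   0.         275.60691804]
 [  0.         408.54753242 210.48391805]
 [  0.           0.           1.        ]] ['frame', 'depth', 'camera_matrix', 'view']
wrist [ 0.33275046 -0.50401805  0.38395639] [[360.05829962   0.         278.76877843]
 [  0.         360.05829962 212.95084102]
 [  0.           0.           1.        ]] ['frame', 'depth', 'camera_matrix', 'view']
{'time': 0.15, 'joint_pos': array([-1.15969427e+00,  9.16846809e-02,  1.23160970e+00, -4.20490585e-06,
        1.81980278e+00, -5.66988153e-02]), 'dq': array([ 0.00049761, -0.00292633, -0.00230228,  0.00171649, -0.00157563,
        0.0008437 ]), 'joint_torque': array([ 5.99935811e-04, -4.47047496e+01, -4.06907558e+01,  6.96885190e-02,
        2.74556992e-02, -1.16418278e-04]), 'ee_pos': array([ 0.27045232, -0.53530876,  0.20666714]), 'ee_rot': array([-7.40114540e-04,  9.72769624e-01,  2.31772935e-01, -1.34610094e-04]), 'ft_force': array([-0.48798866, -0.28050885,  0.27524742]), 'moment': array([ 0.00901582,  0.01619847, -0.0551587 ]), 'finger_gap': 0.08812806200130684}
```

View pics/top0.png

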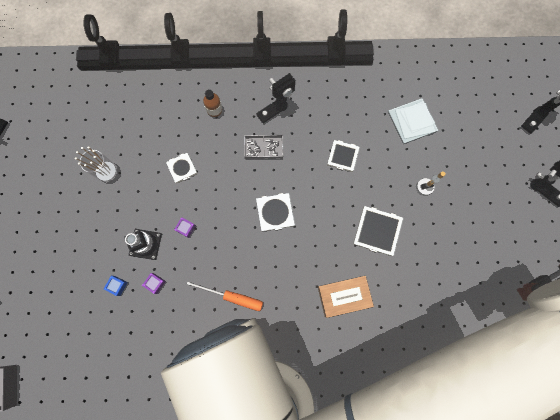

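View pics/scene0.png

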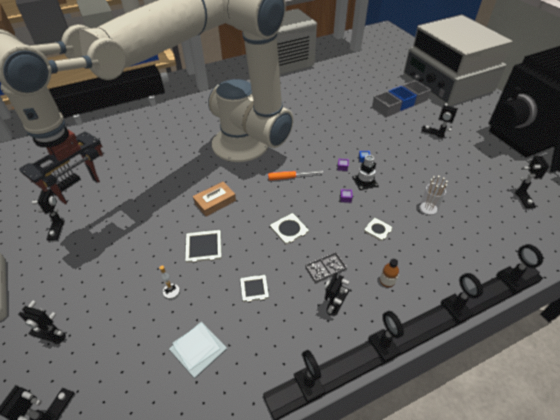

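View pics/wrist0.png

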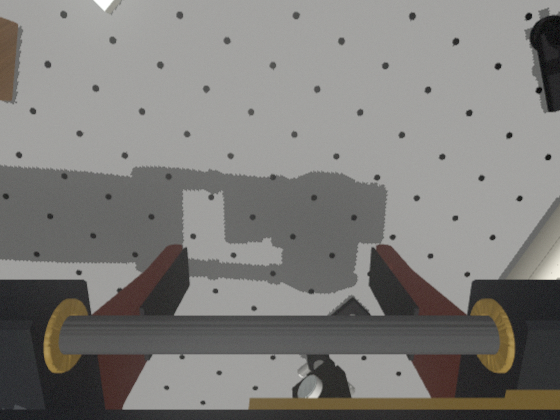

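Top view: the stack is at about (143,242). The boxes are cell (181,167), frame (343,155), barrel (275,212) and flange (379,231), and the lamp is at (427,186). Things that could be taken for the frame or stack: purple blocks (185,228) and (153,283), blue block (115,286), lens jar (98,165), bottle (212,103), black mount (278,98).

Run:
```python
from h import *
im=load('top0'); f=im['frame']
cv2.imwrite('pics/crop1.png',cv2.resize(f[140:310,80:240],None,fx=3.5,fy=3.5,interpolation=cv2.INTER_CUBIC))
s=load('scene0')['frame']; cv2.imwrite('pics/crop2.png',cv2.resize(s[130:250,320:470],None,fx=4,fy=4,interpolation=cv2.INTER_CUBIC))
m=(f.min(2)>185).astype(np.uint8)
m[300:]=0;m[:60]=0
n,l,st,c=cv2.connectedComponentsWithStats(m)
for i in range(1,n):
    if st[i,4]<100: continue
    cs,_=cv2.findContours((l==i).astype(np.uint8),cv2.RETR_EXTERNAL,cv2.CHAIN_APPROX_NONE)
    r=cv2.minAreaRect(cs[0]); b=cv2.boxPoints(r)
    P=ray(im,b,0.011)[:,:2]; ctr=ray(im,[r[0]],0.011)[0]
    e=P[1]-P[0]; print(np.round(r[0],1),ctr.round(4),np.linalg.norm(P[1]-P[0]).round(4),np.linalg.norm(P[2]-P[1]).round(4),'ang',np.degrees(np.arctan2(e[1],e[0])).round(1)%90)
C=cloud(im)
for (u,v,w) in [(143,240,25),(185,228,12),(153,283,12),(115,286,12),(427,186,18)]:
    p=C[v-w:v+w,u-w:u+w].reshape(-1,3); q=p[p[:,2]>0.006]
    print((u,v),len(q),q.min(0).round(3),q.max(0).round(3),np.median(q,0).round(3))
```

```text
[413. 120.] [ 0.6995 -0.3924  0.011 ] 0.1041 0.1001 ang 21.700000000000003
[343.2 155.3] [ 0.6056 -0.2036  0.011 ] 0.0741 0.0697 ang 72.3
[180.9 167.3] [0.5815 0.2154 0.011 ] 0.0617 0.0664 ang 25.299999999999997
[105.  170.5] [0.5768 0.4106 0.011 ] 0.0466 0.0457 ang 88.9
[424.4 186.2] [ 0.5188 -0.4056  0.011 ] 0.0366 0.0409 ang 20.900000000000006
[274.8 211.6] [ 0.4603 -0.0241  0.011 ] 0.086 0.0897 ang 9.200000000000003
[378.4 230.4] [ 0.4076 -0.2808  0.011 ] 0.1066 0.1026 ang 71.4
[345.5 293. ] [ 0.2566 -0.1908  0.011 ] 0.075 0.0284 ang 88.9
(143, 240) 821 [ 0.254 -0.026  0.006] [0.445 0.339 1.017] [0.379 0.289 0.053]
(185, 228) 247 [ 0.254 -0.026  0.006] [0.448 0.225 1.017] [0.423 0.2   0.024]
(153, 283) 278 [ 0.254 -0.026  0.006] [0.313 0.297 1.017] [0.289 0.271 0.025]
(115, 286) 292 [0.262 0.341 0.006] [0.308 0.388 0.031] [0.285 0.362 0.024]
(427, 186) 333 [ 0.254 -0.429  0.006] [ 0.54  -0.026  1.017] [ 0.515 -0.403  0.018]
```

View crops.

View pics/crop1.png

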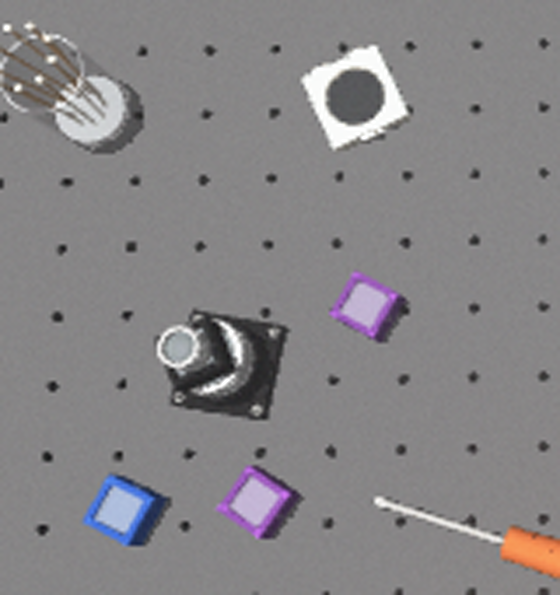

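View pics/crop2.png

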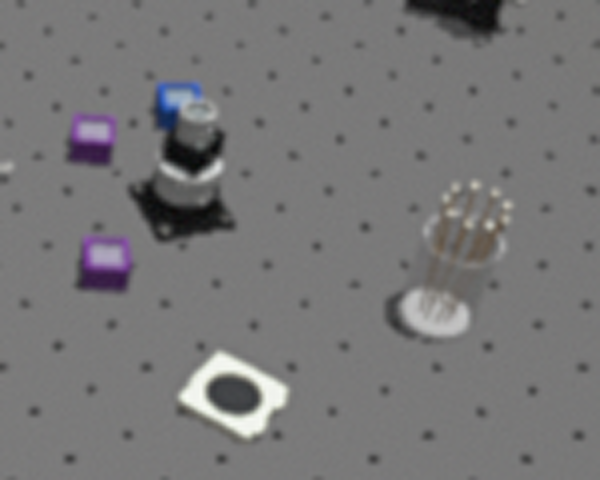

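```bash
cat >> h.py <<'E'
def tool(phi):  # tool x axis at yaw phi, pointing down
    return np.array([0,np.cos(phi/2),np.sin(phi/2),0])
E
python3 - <<'E'
from h import *
im=load('top0'); C=cloud(im); f=im['frame']
m=(f.min(2)>185).astype(np.uint8)
for n,(u,v) in dict(cell=(181,167),frame=(343,155),barrel=(275,212),flange=(379,231)).items():
    d=(f.max(2)<140).astype(np.uint8); nn,l,st,c=cv2.connectedComponentsWithStats(d,connectivity=4)
    k=l[v,u]; cs,_=cv2.findContours((l==k).astype(np.uint8),cv2.RETR_EXTERNAL,cv2.CHAIN_APPROX_NONE)
    r=cv2.minAreaRect(cs[0]); P=ray(im,cv2.boxPoints(r),.008)[:,:2]; e=P[1]-P[0]
    print(n,st[k],ray(im,[r[0]],.008)[0].round(4),np.linalg.norm(P[1]-P[0]).round(4),np.linalg.norm(P[2]-P[1]).round(4),np.degrees(np.arctan2(e[1],e[0])).round(1)%90)
p=C[215:265,118:168].reshape(-1,3)
for a,b in [(.1,.115),(.074,.088),(.048,.064),(.02,.034),(.005,.014)]:
    q=p[(p[:,2]>a)&(p[:,2]<b)]; print(a,len(q),q.min(0).round(4),q.max(0).round(4),q.mean(0).round(4))
x=np.array([.379,.289,.28]); phi=np.arctan2(x[1],x[0])
for ph in (phi,phi+np.pi/2,phi-np.pi/2,0.):
    t=x-np.array([.07*np.cos(ph),.07*np.sin(ph),0]); print(ph,inverse_kinematics(t,tool(ph)))
E
```

```text
cell [173 160  17  16 204] [0.5826 0.2154 0.008 ] 0.0402 0.0403 46.7
frame [332 144  23  23 365] [ 0.6067 -0.2039  0.008 ] 0.0508 0.0509 72.9
barrel [262 199  27  26 529] [ 0.4609 -0.0239  0.008 ] 0.0651 0.0648 33.3
flange [ 359  211   40   40 1089] [ 0.4078 -0.2812  0.008 ] 0.0845 0.0845 70.9
0.1 129 [0.3709 0.287  0.1001] [0.3984 0.3131 0.1118] [0.3848 0.3001 0.1064]
0.074 119 [0.3624 0.2795 0.074 ] [0.4084 0.326  0.0869] [0.382  0.2957 0.0816]
0.048 124 [0.3603 0.2751 0.0481] [0.4103 0.314  0.0635] [0.3823 0.2881 0.0558]
0.02 94 [0.358  0.2724 0.0201] [0.4122 0.3189 0.0332] [0.378  0.2851 0.0275]
0.005 251 [0.3475 0.2448 0.005 ] [0.4498 0.3607 0.0138] [0.3814 0.2911 0.0085]
0.6514740829430763 [ 5.67759185e-01 -3.94610382e-01  1.53807690e+00 -4.44089210e-16
  1.99812613e+00  1.48708143e+00]
2.222270409737973 [ 4.35009659e-01 -1.97359150e-01  1.37966328e+00 -4.44089210e-16
  1.95928852e+00 -2.16464424e-01]
-0.9193222438518203 None
0.0 [ 6.71517201e-01 -3.51306824e-01  1.50547751e+00 -4.44089210e-16
  1.98742197e+00  2.24231353e+00]
```

Run:
```python
from h import *
ph=2.0; x=np.array([.383,.296,.28]); t=x-np.array([.07*np.cos(ph),.07*np.sin(ph),0])
move_to(t,tool(ph)); im=snap('wrist','w1'); s=state(); print(s['time'],s['ee_pos'],s['ee_rot'])
C=cloud(im)
for a,b in [(.1,.115),(.074,.088),(.048,.064),(.02,.034),(.005,.014)]:
    p=C[60:360,130:430].reshape(-1,3)
    q=p[(p[:,2]>a)&(p[:,2]<b)&(np.abs(p[:,0]-.383)<.06)&(np.abs(p[:,1]-.296)<.06)]; print(a,len(q),q.min(0).round(4),q.max(0).round(4),q.mean(0).round(4))
```

```text
2.9667 [0.41247139 0.23183728 0.27985233] [-3.06868723e-05  5.40825984e-01  8.41134493e-01 -1.36142668e-04]
0.1 704 [0.3719 0.285  0.1018] [0.3995 0.3124 0.11  ] [0.3857 0.2989 0.1062]
0.074 629 [0.3629 0.2769 0.0775] [0.4083 0.3228 0.0847] [0.3856 0.3018 0.0819]
0.048 518 [0.3613 0.2739 0.048 ] [0.4123 0.3253 0.0583] [0.388  0.2974 0.0557]
0.02 166 [0.3581 0.2708 0.0256] [0.415  0.328  0.0302] [0.3814 0.2952 0.0281]
0.005 1246 [0.347  0.2603 0.0053] [0.4252 0.3382 0.011 ] [0.3856 0.2999 0.0081]
```

View pics/w1.png

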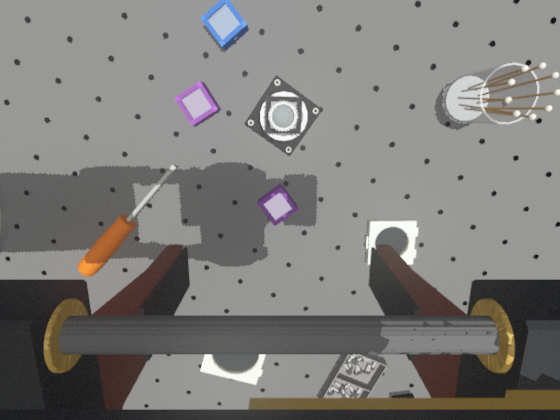

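The wrist view shows the stack at (283,115), all layers concentric at about (0.386, 0.2995), with purple blocks at (197,103) and (278,205). The heights match the 28/54/82/108 mm levels. Next I'll get the square yaws and take the cell.

```bash
cat >> h.py <<'E'
def rect(im,zr,c,w=.06):
    p=cloud(im).reshape(-1,3); q=p[(p[:,2]>zr[0])&(p[:,2]<zr[1])&(np.abs(p[:,:2]-c).max(1)<w)]
    r=cv2.minAreaRect((q[:,:2]*1000).astype(np.float32)); b=cv2.boxPoints(r); e=b[1]-b[0]
    return np.array(r[0])/1000,r[1],np.degrees(np.arctan2(e[1],e[0]))%90,np.median(q[:,2]),len(q)
E
python3 - <<'E'
from h import *
im=load('w1')
print(rect(im,(.103,.112),[.386,.2995])); print(rect(im,(.079,.085),[.386,.2995])); print(rect(im,(.0055,.0105),[.386,.2995]))
print('purple',rect(im,(.021,.032),[.423,.2],.035))
t=load('top0'); 
for n,c in dict(cell=(.582,.2154),frame=(.606,-.204),barrel=(.4605,-.024),flange=(.4077,-.281)).items(): print(n,rect(t,(.0085,.0135),c,.062))
E
```

```text
(array([0.38569342, 0.29912268]), (27.31995391845703, 27.3189697265625), np.float32(24.202652), np.float64(0.10628234767946299), 666)
(array([0.38573792, 0.30032178]), (35.98898696899414, 36.026180267333984), np.float32(22.689674), np.float64(0.08204797901995362), 609)
(array([0.38632181, 0.2993154 ]), (68.00672149658203, 67.9898452758789), np.float32(79.53931), np.float64(0.008077311900101471), 1240)
purple (array([0.42487436, 0.19906343]), (36.35291290283203, 36.22019958496094), np.float32(60.51815), np.float64(0.024420839025103717), 856)
cell (array([0.58166681, 0.21536728]), (66.59534454345703, 59.75525665283203), np.float32(25.354362), np.float64(0.01067314560180879), 291)
frame (array([ 0.60655695, -0.20320755]), (67.81720733642578, 75.460205078125), np.float32(72.96058), np.float64(0.010693041949211975), 255)
barrel (array([ 0.46118408, -0.02378876]), (89.41056823730469, 83.50479888916016), np.float32(8.687279), np.float64(0.0109763222031122), 504)
flange (array([ 0.40831705, -0.27999707]), (100.36798095703125, 106.31198120117188), np.float32(71.2711), np.float64(0.010765729231985675), 466)
```

Run:
```python
from h import *
ph=np.radians(112.7); c=[.3857,.2989]
move_to([*c,.16],tool(ph)); move_l([*c,.0978],.08)
close(); print(state()['finger_gap'],state()['ee_pos'])
move_l([*c,.20],.1); print(state()['finger_gap'],state()['ft_force'])
b=[.5826,.2154]
move_to([*b,.17],tool(ph)); im=snap('wrist','w2'); print(state()['time'],state()['finger_gap'])
print(rect(im,(.0085,.0135),b,.05))
```

```text
0.0004236682684861074 [0.38567719 0.29890107 0.0977828 ]
0.0002580622455905361 [-0.29708198 -0.29240604  0.54462428]
7.9417 0.0004607849994712079
(array([0.5833609 , 0.21344601]), (66.6138687133789, 60.389259338378906), np.float32(25.462334), np.float64(0.01106427957292933), 2425)
```

View pics/w2.png

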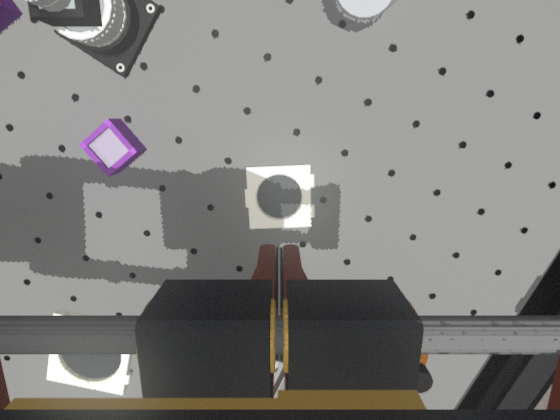

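The gap went to 0, so the grasp missed. I'll check the stack before anything else.

Run:
```python
from h import *
im=snap('top','t2'); s=snap('scene','s2')
f=np.vstack([cv2.resize(im['frame'][180:300,80:240],None,fx=4,fy=4,interpolation=cv2.INTER_CUBIC)])
cv2.imwrite('pics/c3.png',f); cv2.imwrite('pics/c4.png',cv2.resize(s['frame'][130:250,320:470],None,fx=4,fy=4,interpolation=cv2.INTER_CUBIC))
print(state()['ee_pos'],state()['time'])
```

```text
[0.58171022 0.21673556 0.17122968] 8.0417
```

View pics/c3.png

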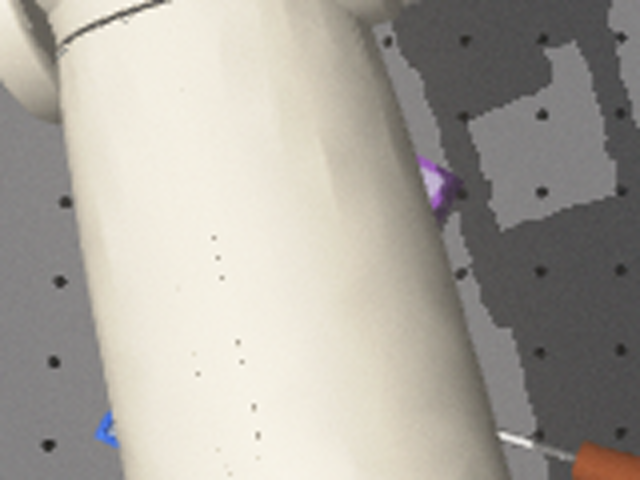

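View pics/c4.png

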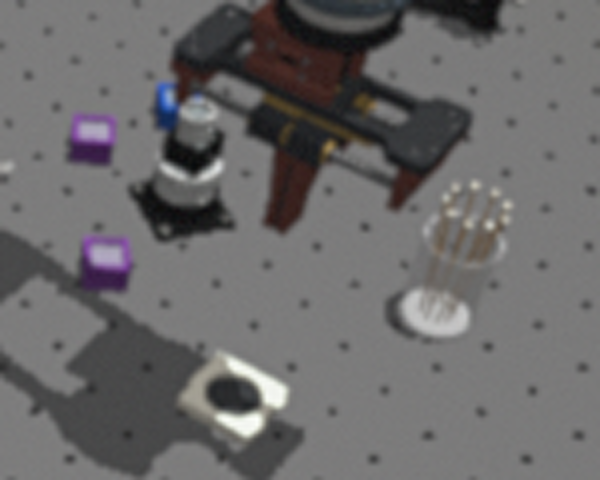

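Run:
```python
from h import *
im=load('w2'); C=cloud(im); np.set_printoptions(precision=4,suppress=True)
for v in range(236,340,8): print(v,[C[v,u] for u in (262,270,292,298)])
for f in ['w1','w2']:
    V=load(f)['view']; print(V, -V[:3,:3].T@V[:3,3])
print(state()['ee_pos'],state()['dq'],state()['finger_gap'])
```

```text
236 [array([0.584 , 0.1673, 0.0006]), array([ 0.5915,  0.1702, -0.0003]), array([0.6121, 0.179 , 0.0002]), array([ 0.6177,  0.1812, -0.0001])]
244 [array([0.5703, 0.224 , 0.1864]), array([0.5739, 0.2253, 0.1859]), array([0.5834, 0.2295, 0.1862]), array([0.6211, 0.1735, 0.0004])]
252 [array([0.5708, 0.224 , 0.1964]), array([0.574 , 0.2256, 0.1969]), array([0.5833, 0.2291, 0.196 ]), array([0.5856, 0.2303, 0.1967])]
260 [array([0.5712, 0.2243, 0.2062]), array([0.5742, 0.2259, 0.2068]), array([0.5827, 0.2293, 0.2065]), array([0.5852, 0.23  , 0.2058])]
268 [array([0.5716, 0.2244, 0.2145]), array([0.5745, 0.2256, 0.2143]), array([0.5828, 0.2286, 0.2133]), array([0.5849, 0.2297, 0.2138])]
276 [array([0.572 , 0.2242, 0.2212]), array([0.5748, 0.2253, 0.2211]), array([0.5825, 0.2287, 0.2214]), array([0.5844, 0.2298, 0.2219])]
284 [array([0.566 , 0.2455, 0.2734]), array([0.5677, 0.246 , 0.2731]), array([0.5723, 0.2479, 0.2729]), array([0.5733, 0.2488, 0.2738])]
292 [array([0.5662, 0.2455, 0.2771]), array([0.5678, 0.2459, 0.2766]), array([0.5721, 0.2479, 0.277 ]), array([0.5734, 0.2482, 0.2766])
[... 409 characters left out ...]
])]
324 [array([0.5668, 0.2453, 0.2889]), array([0.5692, 0.2431, 0.2842]), array([0.5717, 0.2478, 0.2895]), array([0.573 , 0.2478, 0.2887])]
332 [array([0.5674, 0.2438, 0.2889]), array([0.5696, 0.2422, 0.2853]), array([0.5724, 0.2463, 0.2895]), array([0.5733, 0.2469, 0.2899])]
[[ 0.9097  0.4154 -0.0014 -0.4714]
 [-0.4021  0.8797 -0.254   0.0109]
 [-0.1043  0.2317  0.9672 -0.4706]
 [ 0.      0.      0.      1.    ]] [0.3842 0.2952 0.4572]
[[ 0.9222  0.3866 -0.0015 -0.6202]
 [-0.3744  0.892  -0.2532  0.0461]
 [-0.0966  0.2341  0.9674 -0.3482]
 [ 0.      0.      0.      1.    ]] [0.5557 0.2801 0.3476]
[0.5817 0.2167 0.1712] [-0.0013  0.0008 -0.0006 -0.0042 -0.0023 -0.0032] 0.0005919329544251442
```

Run:
```python
from h import *
im=load('w2');cv2.imwrite('pics/c5.png',cv2.resize(im['frame'][220:340,200:360],None,fx=4.5,fy=4.5))
```

```text
(no output)
```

View pics/c5.png

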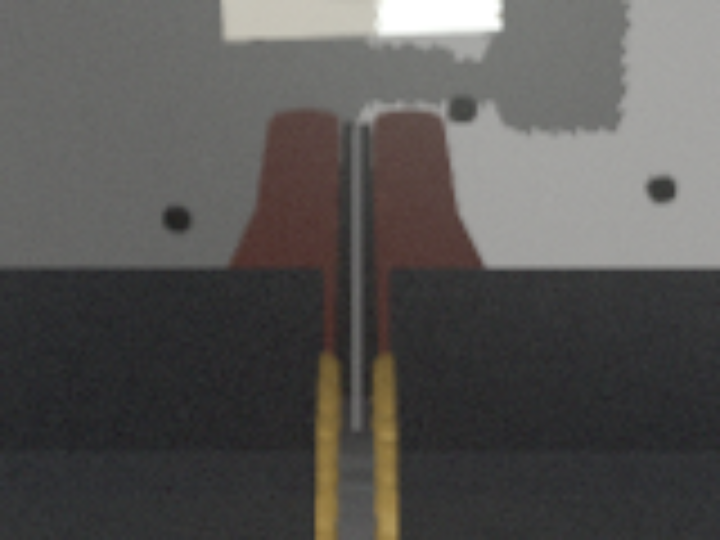

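View pics/s2.png

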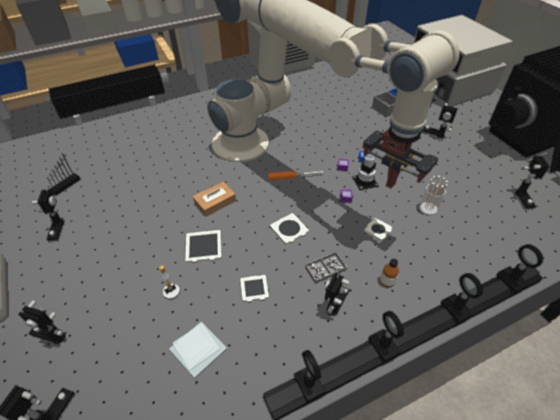

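Run:
```python
from h import *
np.set_printoptions(precision=4,suppress=True)
for f,z in [('wrist0',.2067),('w1',.2799),('w2',.1712)]:
    im=load(f); C=cloud(im); fr=im['frame'].astype(int)
    red=(fr[...,2]-fr[...,1]>20)&(fr[...,2]-fr[...,0]>20)&(C[...,2]>z-.05)&(C[...,2]<z+.08); red[:235]=0;red[:, :90]=0;red[:,470:]=0
    for a,b in [(0,279),(279,560)]:
        q=C[:,a:b][red[:,a:b]]; k=q[:,2]<np.percentile(q[:,2],5); print(f,len(q),np.percentile(q[:,2],[0.2,2])-z,q[k].mean(0))
s=load('s2'); C=cloud(s); fr=s['frame'].astype(int)
sub=C[130:200,360:440].reshape(-1,3); 
q=sub[(np.abs(sub[:,:2]-[.5817,.2167]).max(1)<.03)&(sub[:,2]>.1)]; print('scene tips',np.sort(q[:,2])[:8], len(q))
```

```text
wrist0 1865 [0.017  0.0209] [ 0.259  -0.4865  0.2286]
wrist0 1913 [0.017 0.021] [ 0.3029 -0.5733  0.2284]
w1 1768 [0.0172 0.0217] [0.3637 0.2224 0.3022]
w1 970 [0.0384 0.0563] [0.4534 0.2631 0.3346]
w2 534 [0.017  0.0191] [0.5725 0.2248 0.1908]
w2 402 [0.0185 0.0269] [0.5821 0.2288 0.1975]
scene tips [0.1876 0.1881 0.1885 0.1885 0.1888 0.1892 0.1897 0.19  ] 905
```

Both cameras put the fingertips about 15 mm above the reported TCP, not 8 mm below it. That explains the miss: the fingers closed above the cell and nothing moved. From here I'll set heights with tip_z = TCP + 15 mm, checking force and gap.

```bash
cat >> h.py <<'E'
TIP=0.015
def well(im,c,rad,z=.011):
    # dark floor region centre near c, contour cast at mid height
    f=im['frame']; K=np.array(im['camera_matrix']);V=np.array(im['view'])
    p=V[:3,:3]@np.array([*c,.005])+V[:3,3]; u=K[0,0]*p[0]/-p[2]+K[0,2]; v=K[1,1]*-p[1]/-p[2]+K[1,2]; return u,v
E
python3 - <<'E'
from h import *
gripper_open()
c=[.3857,.2989]; ph=np.radians(112.7)
move_to([*c,.16],tool(ph)); move_l([*c,.120],.1); move_l([*c,.076],.05); print(state()['ee_pos'],state()['ft_force'])
close(); print('gap',state()['finger_gap'])
move_l([*c,.081],.03); s=state(); print(s['finger_gap'],s['ft_force'],s['time'])
im=snap('wrist','w3'); snap('scene','s3'); cv2.imwrite('pics/c6.png',cv2.resize(load('s3')['frame'][110:230,320:440],None,fx=5,fy=5,interpolation=cv2.INTER_CUBIC))
E
```

```text
[0.38589682 0.29903492 0.07642694] [-0.17084862  0.20039367  0.01535114]
gap 0.02727132025666664
0.027075854086571583 [-0.56093632  0.6168736  -1.11604718] 13.1417
```

View pics/c6.png

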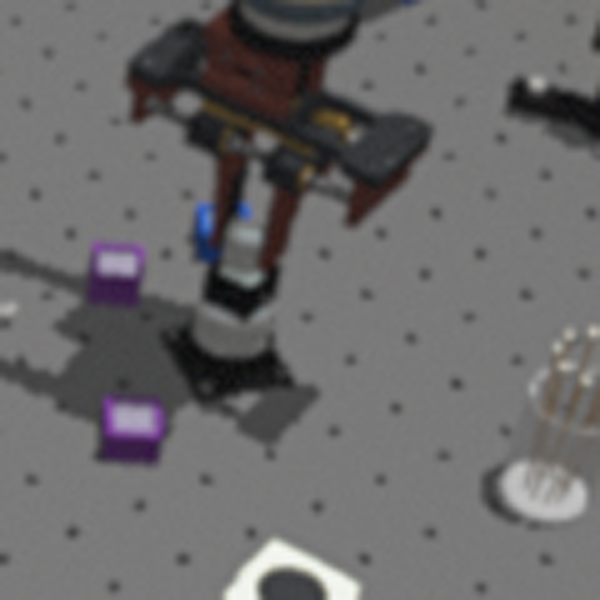

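```bash
cat >> h.py <<'E'
def wellc(im,c,zc=.008,thr=110):
    u,v=[int(round(x)) for x in well(im,c,0)]
    d=(im['frame'].max(2)<thr).astype(np.uint8); n,l,st,_=cv2.connectedComponentsWithStats(d,connectivity=4)
    k=l[v,u]; 
    if k==0: return None
    cs,_=cv2.findContours((l==k).astype(np.uint8),cv2.RETR_EXTERNAL,cv2.CHAIN_APPROX_NONE)
    P=ray(im,max(cs,key=len)[:,0,:],zc)[:,:2]; r=cv2.minAreaRect((P*1000).astype(np.float32)); b=cv2.boxPoints(r); e=b[1]-b[0]
    (x,y),R=cv2.minEnclosingCircle((P*1000).astype(np.float32))
    return np.array(r[0])/1000,r[1],np.degrees(np.arctan2(e[1],e[0]))%90,(x/1000,y/1000,R)
E
python3 - <<'E'
from h import *
b=[.5826,.2150]; c=[.3857,.2989]; ph=np.radians(112.7)
move_l([*c,.15],.1)
move_to([*b,.15],tool(ph)); im=snap('wrist','w4'); s=state(); print(s['time'],s['finger_gap'],s['ee_pos'],s['ft_force'])
print(rect(im,(.0085,.0135),b,.05)); 
for t in (90,110,130): print(wellc(im,b,.008,t))
E
```

```text
15.0 0.02745228586702392 [0.58152179 0.21605901 0.15019254] [ 0.09330076  0.50354307 -0.39995218]
(array([0.58342853, 0.21337012]), (66.36885070800781, 60.64956283569336), np.float32(24.789688), np.float64(0.011080243585190382), 2742)
None
(array([0.58393811, 0.21076367]), (41.34482955932617, 35.8375129699707), np.float32(14.236725), (0.5831358032226562, 0.21343388366699217, 20.80644416809082))
(array([0.58350842, 0.21157454]), (42.153289794921875, 37.80608367919922), np.float32(15.563614), (0.5831009521484375, 0.2133535614013672, 21.23436164855957))
```

View pics/w4.png

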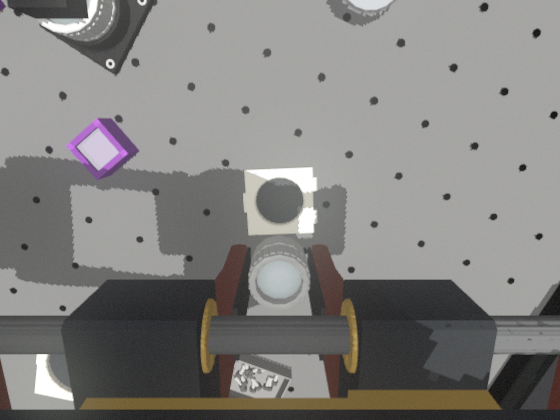

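```bash
cat >> h.py <<'E'
def lower(b,z0,zmin,step=.0006,df=2.5):
    move_l([*b,z0+.02],.12); move_l([*b,z0],.04); hold(.1)
    f0=state()['ft_force'][2]; z=z0
    while z>zmin:
        z-=step; move_l([*b,z],.02); s=state()
        if s['ft_force'][2]-f0>df: break
    print('placed at',s['ee_pos'],'df',s['ft_force'][2]-f0,'gap',s['finger_gap'],s['time'])
E
python3 - <<'E'
from h import *
b=[.583,.2140]
lower(b,.002,-.0015)
gripper_open(); hold(.2); print(state()['ft_force'])
move_l([*b,.06],.1); move_l([*b,.15],.2)
im=snap('wrist','w5'); print(rect(im,(.028,.034),b,.03)); print(state()['time'])
E
```

```text
placed at [ 0.58304841  0.21400102 -0.00104216] df 5.114252332548382 gap 0.027282489111230192 18.4667
[-0.60776953  0.54013085 -0.79524201]
(array([0.58275861, 0.21404057]), (27.171541213989258, 27.712854385375977), np.float32(22.549149), np.float64(0.029919138029766038), 625)
21.1167
```

View pics/w5.png

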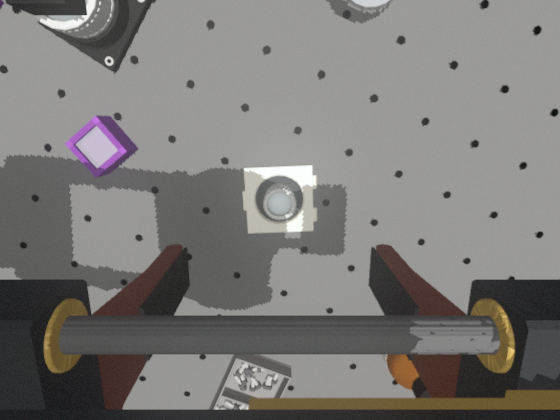

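The cell sits centred in its well at (279,200), top at z≈0.030–0.031, as expected. Next is the frame.

Run:
```python
from h import *
c=[.3857,.3003]; ph=np.radians(112.7)
move_to([*c,.13],tool(ph)); im=snap('wrist','w6'); r=rect(im,(.078,.086),[.386,.2995]); print(r)
c=list(r[0]); move_l([*c,.085],.1); move_l([*c,.050],.05); print(state()['ee_pos'],state()['ft_force'])
close(); print('gap',state()['finger_gap'])
move_l([*c,.055],.03); move_l([*c,.13],.15); s=state(); print(s['finger_gap'],s['ft_force'],s['time'])
im=snap('wrist','w7'); print(rect(im,(.05,.06),[.386,.2995]))
```

```text
(array([0.3860184 , 0.30031461]), (35.99386215209961, 36.50249481201172), np.float32(22.50235), np.float64(0.08056574512502963), 2922)
[0.38614217 0.30042241 0.0502441 ] [ 0.30461964 -0.13633714 -0.11437336]
gap 0.035957514214416585
0.035806772312683505 [ 0.086447    0.89526841 -1.20389205] 25.3083
(array([0.38329416, 0.30865039]), (50.869693756103516, 31.955554962158203), np.float32(22.996529), np.float64(0.05236750585567893), 2146)
```

View pics/w7.png

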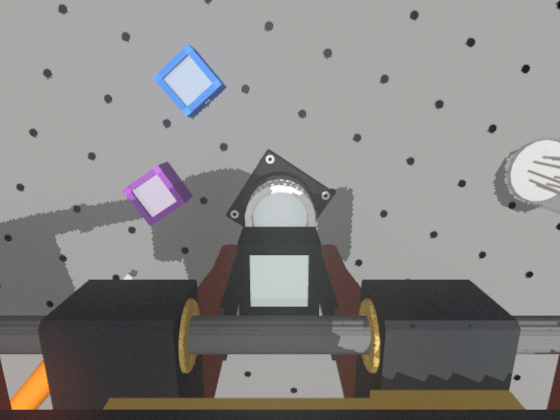

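Run:
```python
from h import *
c=[.386,.3003]; b=[.6065,-.2037]; ph=np.radians(73)
move_l([*c,.17],.15)
move_to([*b,.17],tool(ph)); im=snap('wrist','w8'); s=state(); print(s['time'],s['finger_gap'],s['ee_pos'],s['ft_force'])
print(rect(im,(.0085,.0135),b,.055)); 
for t in (90,110,130): print(wellc(im,b,.008,t))
```

```text
27.8083 0.03608176907737464 [ 0.60680069 -0.20242033  0.1703022 ] [-0.64106108  0.22899881 -1.01281529]
(array([ 0.60833319, -0.20313969]), (62.59709930419922, 74.43946838378906), np.float32(72.92723), np.float64(0.011077581618952888), 1896)
None
(array([ 0.60490515, -0.21441135]), (31.91187286376953, 50.044315338134766), np.float32(73.13124), (0.604782958984375, -0.21481455993652343, 29.45218849182129))
(array([ 0.60483636, -0.2139482 ]), (34.66644287109375, 51.017696380615234), np.float32(72.1154), (0.6043058471679688, -0.21469708251953126, 29.856651306152344))
```

View pics/w8.png

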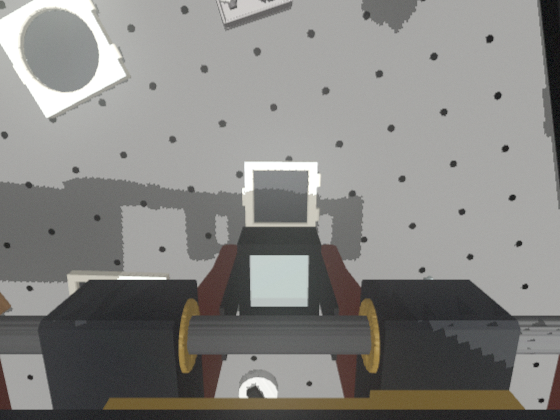

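Run:
```python
from h import *
im=load('w8'); 
f=im['frame'].max(2)
print(f[150:232:3,280]); print(f[195,236:330:3]); print(well(im,[.6065,-.2037],0))
# edges
top=[(u,v) for u in (262,270,280,290,300) for v in range(160,190) if f[v,u]>150>=f[v+1,u]]
lr=[(u,v) for v in (185,195,205) for u in range(240,275) if f[v,u]>150>=f[v,u+1]], [(u,v) for v in (185,195,205) for u in range(290,325) if f[v,u]<=150<f[v,u+1]]
e=np.array([np.cos(np.radians(73)),np.sin(np.radians(73))]); n=np.array([-e[1],e[0]]); b=np.array([.6066,-.2038])
for g in (top,*lr):
    P=ray(im,g,.011)[:,:2]-b; print(g[:3],(P@e).round(4),(P@n).round(4))
```

```text
[173 172 172 173 251 255 255 138 142 139 138 139 138 121 106 106 100 100
 102 100  96  99  95  94 132 201  64  65]
[119 119 190 206 208 208 116 102 101 105 105 106 107 107 105 104 104 105
 103 104 102 104 100 102 188 206 215 128 155 170 170 170]
(np.float64(278.8836272966768), np.float64(193.72677645024189))
[(262, 170), (270, 170), (280, 170)] [0.024 0.024 0.024 0.024 0.024] [ 0.016   0.0085 -0.0009 -0.0102 -0.0196]
[(253, 185), (253, 195), (253, 205)] [ 0.0097  0.     -0.0098] [0.0247 0.0248 0.025 ]
[(307, 185), (307, 195), (318, 195)] [ 0.0098  0.0001  0.0002 -0.0097] [-0.0265 -0.0267 -0.0372 -0.026 ]
```

Run:
```python
from h import *
b=[.607,-.2048]
lower(b,.002,-.0018)
gripper_open(); hold(.2); print(state()['ft_force'])
move_l([*b,.06],.1); move_l([*b,.16],.2)
im=snap('wrist','w9'); print(rect(im,(.028,.034),b,.035)); print(state()['time'])
```

```text
placed at [ 0.60705997 -0.2048245  -0.00096347] df 6.170274946530303 gap 0.035674261268973426 31.4417
[ 0.11239523  0.27183201 -0.78739173]
(array([ 0.60687616, -0.2047206 ]), (36.45995330810547, 35.9105110168457), np.float32(72.94365), np.float64(0.030574267826035492), 1396)
34.0417
```

View pics/w9.png

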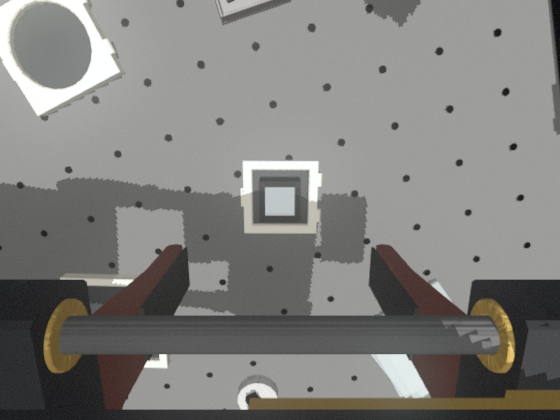

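The frame is flat and centred at (279,200). Next is the barrel.

Run:
```python
from h import *
c=[.3865,.2998]; ph=np.radians(112.7)
move_to([*c,.15],tool(ph)); im=snap('wrist','w10'); r=rect(im,(.051,.060),[.386,.2995]); print(r); print('flange',rect(im,(.0055,.0105),[.386,.2995]))
c=list(r[0]); move_l([*c,.06],.12); move_l([*c,.022],.05); print(state()['ee_pos'],state()['ft_force'])
close(); print('gap',state()['finger_gap'])
move_l([*c,.027],.03); move_l([*c,.16],.15); s=state(); print(s['finger_gap'],s['ft_force'],s['time'])
b=[.461,-.0239]
move_to([*b,.16],tool(ph)); im=snap('wrist','w11'); s=state(); print(s['finger_gap'],s['time'],well(im,b,0))
```

```text
(array([0.38696283, 0.29965399]), (50.75532913208008, 51.26560974121094), np.float32(66.09903), np.float64(0.05510601656522471), 2342)
flange (array([0.38667712, 0.29928662]), (68.02445220947266, 68.10826110839844), np.float32(79.498276), np.float64(0.008138538098023167), 1658)
[0.3871422  0.29976827 0.02229173] [-0.51390131  0.05642509  0.52021307]
gap 0.05163476491958399
0.05167019920470565 [-0.08107862  0.4012474  -0.71979734] 39.8917
0.05150615527296419 41.2 (np.float64(278.32572716787314), np.float64(195.49070381267825))
```

View pics/w11.png

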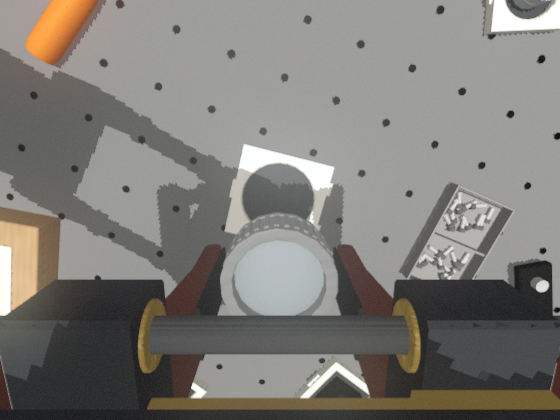

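Run:
```python
from h import *
im=load('w11'); f=im['frame'].max(2); b=np.array([.461,-.0239])
pts=[]
for a in np.radians(np.arange(-165,-14,10)):
    for r in range(20,50):
        u,v=278+r*np.cos(a),196+r*np.sin(a)
        if f[int(round(v)),int(round(u))]>150: pts.append((u,v)); break
P=ray(im,pts,.011)[:,:2]
A=np.c_[2*P,np.ones(len(P))]; s=np.linalg.lstsq(A,(P**2).sum(1),rcond=None)[0]
print(s[:2],np.sqrt(s[2]+s[:2]@s[:2]),np.linalg.norm(P-b,axis=1).round(4)); print(rect(im,(.0085,.0135),b,.065))
```

```text
[ 0.46147568 -0.02659004] 0.03376844505346778 [0.0336 0.0328 0.0328 0.032  0.0321 0.0312 0.0313 0.0313 0.0312 0.0311
 0.031  0.0309 0.0316 0.0315 0.0323 0.0322]
(array([ 0.46156409, -0.02619187]), (90.56592559814453, 84.36624908447266), np.float32(8.716057), np.float64(0.011115133961540515), 3011)
```

Run:
```python
from h import *
b=[.4613,-.0258]
lower(b,.002,-.0018)
gripper_open(); hold(.2); print(state()['ft_force'])
move_l([*b,.06],.1); move_l([*b,.16],.2)
im=snap('wrist','w12'); print(rect(im,(.030,.036),b,.035)); print(state()['time'])
```

```text
placed at [ 0.46142154 -0.0258294  -0.00095259] df 5.4573200616789945 gap 0.051991179569383414 44.75
[0.24877473 0.34029303 0.4653208 ]
(array([ 0.46109308, -0.02595137]), (50.25206756591797, 51.297035217285156), np.float32(22.616226), np.float64(0.032998910816161214), 1137)
47.15
```

View pics/w12.png

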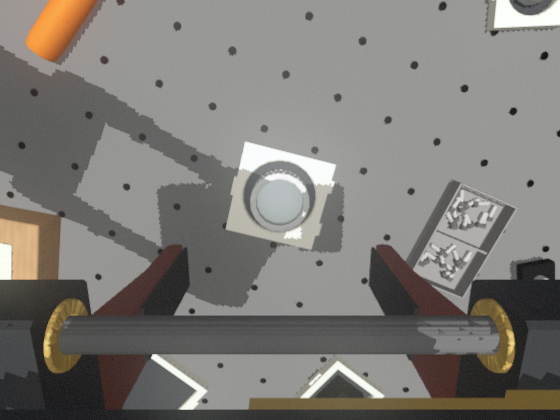

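The barrel is centred in its well at (279,200). Last is the flange, gripped by the boss with the jaws along the plate's mid-sides.

Run:
```python
from h import *
c=[.3867,.2995]; ph=np.radians(79.5)
move_to([*c,.15],tool(ph)); im=snap('wrist','w13'); print(rect(im,(.026,.031),[.386,.2995],.035)); r=rect(im,(.0055,.0105),[.386,.2995],.055); print(r)
c=list(r[0]); move_l([*c,.04],.12); move_l([*c,-.0030],.05); s=state(); print(s['ee_pos'],s['ft_force'])
if s['ft_force'][2]<4:
    close(); print('gap',state()['finger_gap'])
    move_l([*c,.003],.03); move_l([*c,.14],.12); s=state(); print(s['finger_gap'],s['ft_force'],s['time'])
snap('scene','s13'); snap('wrist','w14')
```

```text
(array([0.38720551, 0.29954517]), (57.07958221435547, 56.52493667602539), np.float32(78.72181), np.float64(0.02816203057821506), 1225)
(array([0.38683823, 0.29956506]), (67.95060729980469, 68.00360107421875), np.float32(79.43664), np.float64(0.008149337298370245), 1936)
[ 0.38708159  0.29973989 -0.00260621] [-0.57346632  0.01785723 -0.09467154]
gap 0.056952656652783096
0.0573455816516244 [-0.75932064  0.32496071 -1.49745083] 52.7667
```

View pics/w14.png

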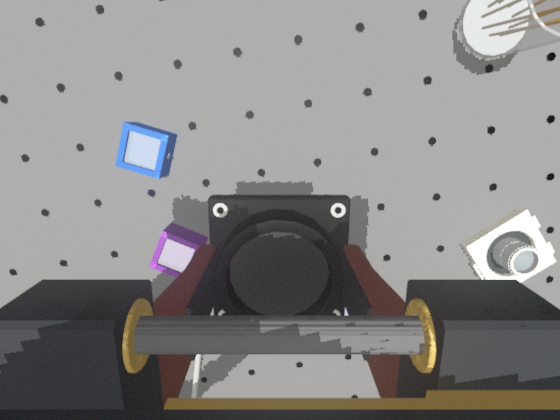

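View pics/s13.png

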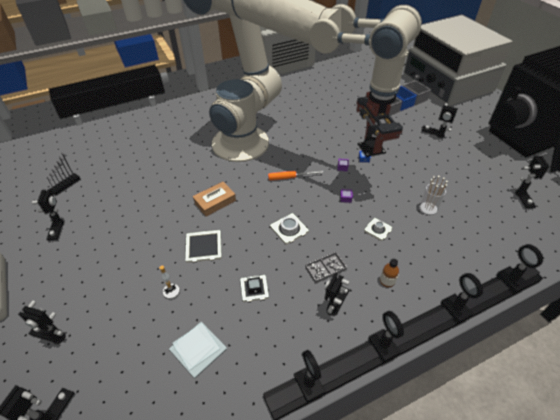

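Run:
```python
from h import *
b=np.array([.408,-.281]); ph=np.radians(71.1)
move_l([.387,.2997,.18],.12)
move_to([*b,.18],tool(ph)); im=snap('wrist','w15'); s=state(); print(s['finger_gap'],s['time'],s['ee_pos'])
print(rect(im,(.0085,.0135),b,.075)); print(rect(im,(.0035,.0065),b,.05))
C=cloud(im).reshape(-1,3); e=np.array([np.cos(ph),np.sin(ph)]); n=np.array([-e[1],e[0]])
f=im['frame'].max(2)
for u in (250,280,310):
    print(u,[(v,(ray(im,[(u,v)],.011)[0,:2]-b)@e) for v in range(110,200) if (f[v,u]>150)!=(f[v+1,u]>150)])
for v in (165,175,185):
    print(v,[(u,round(float((ray(im,[(u,v)],.011)[0,:2]-b)@n),4)) for u in range(180,380) if (f[v,u]>150)!=(f[v,u+1]>150)])
```

```text
0.057496839764174794 55.4833 [ 0.40848376 -0.28025751  0.18003028]
(array([ 0.41688684, -0.25934055]), (50.78207015991211, 106.56553649902344), np.float32(71.19749), np.float64(0.011108812952867727), 1759)
(array([ 0.41479105, -0.26384351]), (42.83140563964844, 84.2627182006836), np.float32(71.20646), np.float64(0.005508890835638028), 3308)
250 [(168, np.float64(0.023995051665619143)), (169, np.float64(0.023029885295197578)), (174, np.float64(0.018183480129626492))]
280 [(169, np.float64(0.023079560221342103))]
310 [(161, np.float64(0.03081066973014543))]
165 [(192, 0.0833), (195, 0.0804), (197, 0.0785), (240, 0.0372), (241, 0.0362), (287, -0.008), (288, -0.009), (290, -0.0109), (293, -0.0138), (296, -0.0167), (298, -0.0186), (299, -0.0195), (304, -0.0243), (307, -0.0272), (308, -0.0282), (309, -0.0291), (310, -0.0301), (311, -0.0311), (312, -0.032), (313, -0.033), (322, -0.0416), (337, -0.0561), (343, -0.0618)]
175 [(219, 0.0578), (237, 0.0403), (239, 0.0384), (240, 0.0374), (244, 0.0336), (245, 0.0326), (248, 0.0297), (249, 0.0287), (253, 0.0248), (254, 0.0239), (268, 0.0103), (269, 0.0094), (322, -0.042)]
185 [(194, 0.0825), (225, 0.0523), (237, 0.0406), (321, -0.0413)]
```

View pics/w15.png

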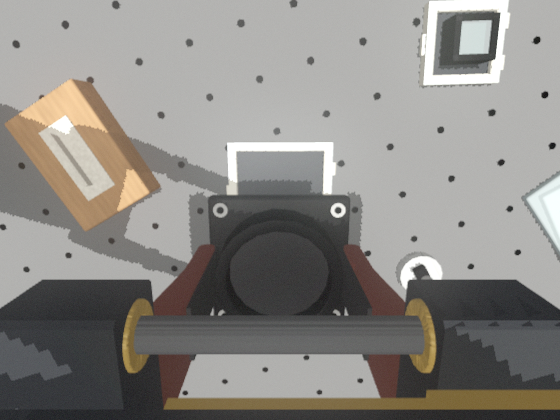

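Run:
```python
from h import *
b=[.4082,-.2827]
lower(b,.0055,.0008)
gripper_open(); hold(.2); print(state()['ft_force'])
move_l([*b,.06],.1); move_l([*b,.18],.2)
im=snap('wrist','w16'); print(rect(im,(.030,.036),b,.04)); print(rect(im,(.0118,.0155),b,.037)); print(state()['time'])
```

```text
placed at [ 0.40829064 -0.28279628  0.00205977] df 6.981645206668417 gap 0.05715930152264789 59.425
[-0.46179474 -0.20343891  0.47202047]
(array([ 0.40795694, -0.28255902]), (56.872947692871094, 57.07291793823242), np.float32(29.001251), np.float64(0.0330819014413518), 1088)
(array([ 0.40819449, -0.28268686]), (73.88276672363281, 73.9819564819336), np.float32(0.06906128), np.float64(0.013236879635637057), 1408)
61.8167
```

View pics/w16.png

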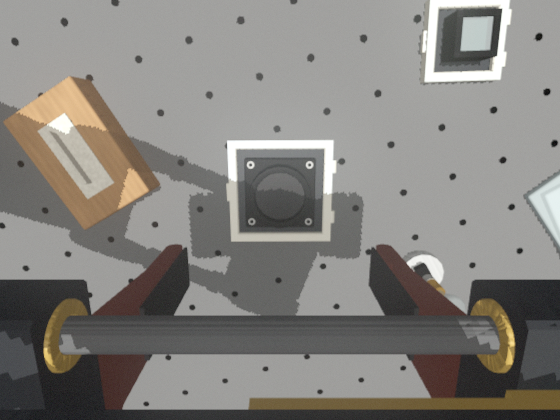

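The flange is flat and square in its well at (280,192). I'll do one last overall look and then hand in.

Run:
```python
from h import *
s=snap('scene','s17'); a=cloud(load('scene0')).reshape(-1,3); c=cloud(s).reshape(-1,3)
for p in (a,c):
    q=p[(np.abs(p[:,:2]-[.515,-.403]).max(1)<.035)&(p[:,2]>.004)&(p[:,2]<.13)]; print('lamp',len(q),q.mean(0).round(4),q[:,2].max())
for n,b,zr in [('cell',(.583,.214),(.028,.034)),('frame',(.607,-.2048),(.028,.034)),('barrel',(.4613,-.0258),(.030,.036))]: print(n,rect(s,zr,b,.04))
job_done(); print(state()['time'])
```

```text
lamp 319 [ 0.5243 -0.4098  0.0415] 0.12451141373554857
lamp 316 [ 0.5244 -0.41    0.0416] 0.12579871427501926
cell (array([0.58318079, 0.21327364]), (23.864742279052734, 27.116413116455078), np.float32(52.62146), np.float64(0.02996080428567854), 39)
frame (array([ 0.60635529, -0.20488771]), (35.46236801147461, 38.54374313354492), np.float32(72.80168), np.float64(0.03006054923156904), 115)
barrel (array([ 0.461526  , -0.02691471]), (49.12550354003906, 49.4154167175293), np.float32(5.1138), np.float64(0.03253593412299578), 90)
the job is handed in; nothing more can be done
the job is handed in; nothing more can be done
```

View pics/s17.png

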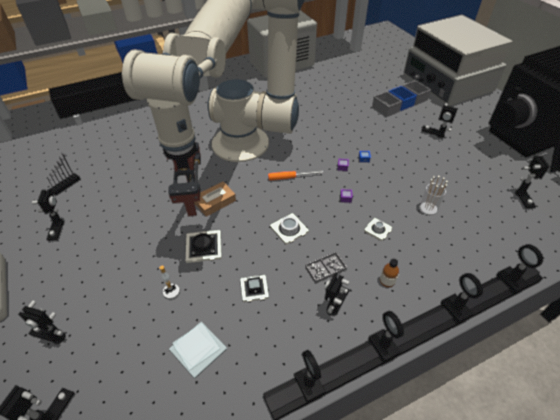

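The stack is apart: cell, frame, barrel and flange were each set down slowly, with a light contact force, in their own boxes in that order. I handed the job in at about 62 s of the 109 s; no verdict was reported.

- **Last checks:** the final scene picture shows the cell at (378,228), frame (254,287), barrel (290,227) and flange (204,243), each in its own well. Wrist views put each piece within about 2 mm of its well centre, with tops at the expected heights. The gripper is empty and clear of everything. The lamp's depth points moved by only about 0.2 mm.
- **Missed first grasp:** the fingers closed on air above the cell, and the picture showed the stack undisturbed. Two cameras put the fingertips about 15 mm above the reported TCP, where the description says 8 mm ahead of it. I set all later heights from that measurement, and the contact heights agreed with it.
- **Disagreement between cameras:** the top and wrist cameras differed by about 2 mm on the box positions. I aimed mostly at the wrist values, well inside the 8 mm of play.

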